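# Unclip the blade insert from the vegetable slicer

## Task

Take the blade insert out of the vegetable slicer: press its release key down until you feel the firm stop, and keep it held down while you draw the insert straight out of the mouth, without forcing the key or its catch. Then lay the insert gently and flat, underside down, in the middle of the chopping board and let go; leave the other things where they are.

Things in the scene. Friction and masses are not known exactly. Their poses are not given: they have to be found in the camera images.
- slicer: White plastic vegetable slicer fixed to the worktop: housing 86 deep x 77 wide x 69 mm high, round food pusher on top (to 85 mm). Origin on the worktop under the middle of the mouth in its front face; x points into the mouth, z up; the insert comes out along -x. Housing spans x 0 to 86 mm; base plate (top at z 6 mm, 88 mm wide) x -60 to 90 mm carries the insert.
- mouth (a point): Middle of the slicer's mouth, 6 mm above its origin. The channel is 57 mm wide; its rails stop the insert being lifted until 60 mm out. Inside, unseen: a bar the key's tooth hooks behind, and a firm stop under the key 5 to 15 mm down, differing per slicer. The tooth clears the bar 1.5 mm above the stop, and is past it after 20 mm of pull. Over 25 N on bar or stop breaks them.
- insert: White plastic blade insert, about 160 g: 118 x 54 mm slab, 8 mm thick, with a grip fin. Origin on its underside, 60 mm from its inner and 58 mm from its outer end, midway across (the middle, within 1 mm); x towards the inner (blade) end, z up. Clipped home, the origin is at point mouth, axes parallel to the slicer's.
- fin (a point): Middle of the upright grip fin of the insert: 24 mm long (insert x), 12 mm thick (insert y: pinch it here), from 33 mm below to 33 mm above this point. It stands 32 mm outside the mouth and passes up through a slot in the key; this point is 40 mm above the underside of the insert.
- key: Grey release key of the insert: 5 mm plate round the fin's foot, moves straight down (17 mm at most) on a spring: 2 N at first, 0.3 N more per mm; springs back. Origin and axes are the insert's while it is up. Two wings, one each side of the fin, move as one: each 32 mm long (x), from 8 to 27 mm out from the middle (y). Press on them. Over 25 N breaks it.
- key_top (a point): Point on the level of the upper face of the key's wings, on the fin's centre line (32 mm outside the mouth; 34 mm above the underside of the insert while the key is up, so 39 mm of fin stand above it).
- board: Wooden chopping board, loose, 200 x 300 x 22 mm; origin at the middle of its underside, x along the 200 mm side, y along the 300 mm side, z up. Its upper face is 22 mm above the origin.
- small_tin: Bystander: small food tin, 57 mm across and 72 mm high, to the left of the slicer; origin at the middle of its underside.
- peeler: Bystander: white peeler, 170 x 25 x 18 mm, lying to the right of the slicer; origin at the middle of its underside.
- salt_shaker: Bystander: salt shaker, 44 mm across, 90 mm high, behind the slicer; origin at the middle of its underside.
Not all that is in view belongs to the job. Leave any orange look-alike of the insert alone.

How it is judged:
By the outcome, as a careful person would: the job done as asked, in the order asked, and still so for the second after the job is handed in, with the robot touching nothing.
It also fails if it takes over 51 s, if anything falls off the work surface, if the arm or the gripper's body presses on something with over 40 N, if the wrist force passes 120 N, or if a joint passes its speed limit or range.

## Robot

A 6-joint arm with a two-finger parallel gripper is mounted at the origin on a cart in front of the work surface, level with it; the furniture and walls round the work are solid. World frame = base frame: x ahead of the robot, y to its left, z up, the work surface at z = 0. Lengths are in mm, angles in rad, forces in N, time in s.
With the tool pointing down it reaches from about 425 to 950 mm from the base axis. Payload 3.5 kg.
Tool frame: the origin (TCP) lies at the very end of the fingers, on their centre line; the grasp point (between the pads) lies 19 mm behind it; z points along the fingers, y is the line along which they close (so a half turn about z gives the same grasp; the last joint's range is limited). The gripper opens to 85 mm and grips with 20 to 120 N. Pads are 22 mm wide; open, the fingers measure 114 mm over their backs; the gripper's body (76 mm by 85 mm) begins 54 mm behind the grasp point. The pads swing forward as they close: fully open they stand 13 mm farther back than shut.
Start: joints at [-1.487, 0.286, 1.577, -0, 1.279, -0.15], TCP at [156.406, -656.615, 231.325] pointing down, gripper open.
Joint ranges: [-2.77, 2.77], [-0.9, 2.22], [0.21, 2.48], [-1.53, 4.67], [0.24, 2.81], [-2.84, 2.84]. Speed limits (rad/s): [2.79, 2.79, 3.14, 3.14, 3.14, 3.14].

## Interface

Orientations are given as a unit quaternion [w, x, y, z].
In Python, from rig import sense, grab_frame, finish_job, boxes_of, spot_point gives the robot as it stands.
- The arm moves only by the tool move_arm, never from a script. Its argument "motion" is a list that holds one entry, the list of rows, each a list of 7 numbers: the turn, a rotation vector about the tool's x, y, z in degrees, then the shift along the tool's x, y, z in cm, then the opening in per cent of the stroke, from 0 (shut) to 100 (fully open). A call has 1 to 20 rows; each row shifts and turns the commanded pose from where the row before left it, along the tool's axes as they then stand; what a row does not reach is not made up. A row lasts 1/8 s, in which the tool goes at most 62.5 mm and 10.7 degrees, less where a joint would pass 70% of its speed; a pose out of reach is approached as far as the arm can. A call is refused whole if a number of a shift passes 6.25 or a number of a turn 10.7, either way. A call with a gripper value outside its range is refused whole. The fingers move at their own pace and stop on an object; "force" is the grip in N (left out, the last holds). Time passes only in rows, so rows that do not move let the fingers close. It gives the time, the measured TCP pose, the force, the opening and the grip force at its end, in the units of the state.
- sense(): the state, without advancing time (a new reading comes with each control period).
- grab_frame(name): name is "scene" or "side" or "wrist"; returns a dict with "pixels" (480x640x3 uint8, red, green, blue), "fx", "fy", "cx", "cy" (pixels), "world_from_camera" (4x4, takes a point from camera to world coordinates). Camera axes: x right, y down, z forward; pixel columns grow to the right and rows downward; lengths in mm; the calibration is good to about 2 mm. The wrist camera is an equidistant fisheye: a pixel r from the principal point sees the ray r / f radians off the axis. A picture is of the moment at which its call begins. There is no depth.
- finish_job(): hands the job in; it is judged then, once.
Trained networks look in a picture, given as the dict that the camera call returned (one of the last four; its "shot" number tells which), for a name from the list of things; names that differ only in an ending like _2 or _b are one class to them, and where a whole thing is asked for, a point or a joint stands for the part that bears it (a point fixed in the world has none). Each returns a list of dicts, best first, with "score" (0 to 1); they miss things now and then, are a little off and sometimes report something else, mostly with a low value. They report only what shows in the picture. A call takes as long as a camera call. They do not tell look-alikes from the thing itself.
- boxes_of(picture, target): "box" ([left, top, right, bottom] in pixels, round what is visible of it).
- spot_point(picture, target): "position" ([column, row] in pixels: a listed point, or the origin of a listed thing).
The state is a dict: "time": time; "joint_pos": joint angles; "dq": joint speeds; "joint_torque": joint torques, N m; "position": TCP position; "tcp_rot": TCP orientation; "wrist_force": force on the tool from outside, world axes, zero at the start; "wrist_torque": the same for the moment, N m; "gripper_width": opening from 0.0 (shut) to 1.0 (fully open); "finger_force": force on a finger pad.
Only numpy, scipy, OpenCV 4.12 (cv2) and the standard library are available. Lean on these libraries where they do the work, as an engineer would, in place of code of your own. Each camera call takes 0.05 s, during which the arm holds its last target. There are 200 camera calls.

## Working session

There is one attempt and no reset: what is moved stays moved. The work goes in short steps, Python scripts to look and compute and a tool call to move; the robot and the scene stay as the last step left them, time stands still between calls to the robot, and variables do not carry over. Pictures are saved under pics/ and viewed, at most 10 in all, crops included, and the job is handed in when it is done.

Besides the shell and the picture viewer there is one more tool, called after "Call:" by a JSON object that holds its "fn" and its "kwargs". move_arm: Moves the arm, as the interface text tells. Its arguments: {"type":"object","properties":{"motion":{"type":"array","items":{"type":"array","items":{"type":"array","items":{"type":"number"}}}},"force":{"type":"number"}},"required":["motion"]}

```bash
mkdir -p pics; ls
cat > h.py <<'E'
import numpy as np, cv2
from rig import sense, grab_frame, finish_job, boxes_of, spot_point
def ray(p,uv):
    T=np.array(p["world_from_camera"]);d=np.array([(uv[0]-p["cx"])/p["fx"],(uv[1]-p["cy"])/p["fy"],1.])
    return T[:3,3],T[:3,:3]@(d/np.linalg.norm(d))
def atz(p,uv,z):
    o,d=ray(p,uv);return o+d*(z-o[2])/d[2]
def tri(rs):
    A=np.zeros((3,3));b=np.zeros(3)
    for o,d in rs:
        P=np.eye(3)-np.outer(d,d);A+=P;b+=P@o
    x=np.linalg.solve(A,b);return x,[np.linalg.norm((np.eye(3)-np.outer(d,d))@(x-o)) for o,d in rs]
def save(p,n):cv2.imwrite("pics/"+n,cv2.cvtColor(np.asarray(p["pixels"]),cv2.COLOR_RGB2BGR))
E
python3 - <<'E'
from h import *
np.set_printoptions(precision=1,suppress=True)
P={n:grab_frame(n) for n in("scene","side")}
for n,p in P.items():
    save(p,n+"0.png")
    print(n,p["fx"],np.array(p["world_from_camera"])[:3,3])
R={}
for t in["slicer","mouth","insert","fin","key_top","board","small_tin","peeler","salt_shaker"]:
    for n,p in P.items():
        r=spot_point(p,t)
        print(t,n,[(np.round(q["position"]),round(q["score"],2)) for q in r[:3]])
        if r:R[t,n]=r[0]["position"]
    if (t,"scene") in R and (t,"side") in R: print("  ",tri([ray(P[n],R[t,n]) for n in P]))
print(sense())
E
```

```text
pics
scene 476.9492845902504 [102.5 577.  669.9]
side 455.2616256553457 [ 433.7 -938.   776. ]
slicer scene [(array([358., 234.]), 0.7)]
slicer side [(array([322., 334.]), 0.77)]
   (array([ 594.7, -220.6,  -49.1]), [np.float64(29.172989981702038), np.float64(29.172989981701914)])
mouth scene [(array([394., 219.]), 0.74)]
mouth side [(array([319., 329.]), 0.91)]
   (array([ 554.3, -268.6,    6. ]), [np.float64(0.28099607432712287), np.float64(0.2809960743270106)])
insert scene [(array([398., 214.]), 0.69), (array([358., 302.]), 0.68)]
insert side [(array([270., 255.]), 0.93), (array([321., 330.]), 0.64)]
   (array([ 470. , -134.3,  124.6]), [np.float64(6.600536718312534), np.float64(6.600536718312518)])
fin scene [(array([351., 275.]), 0.79), (array([410., 207.]), 0.72)]
fin side [(array([281., 247.]), 0.64), (array([306., 322.]), 0.58)]
   (array([498.9,  -6.2,  39.7]), [np.float64(0.4848974325202024), np.float64(0.48489743252024825)])
key_top scene [(array([408., 210.]), 0.68), (array([352., 281.]), 0.56)]
key_top side [(array([319., 334.]), 0.66), (array([306., 324.]), 0.59), (arr
[... 522 characters left out ...]
8)])
peeler scene []
peeler side [(array([353., 365.]), 0.84)]
salt_shaker scene [(array([335., 210.]), 0.69), (array([394., 221.]), 0.33)]
salt_shaker side [(array([382., 311.]), 0.91)]
   (array([ 708. , -229.2,   -8.9]), [np.float64(2.824391376686274), np.float64(2.8243913766863216)])
{'time': 1.0, 'joint_pos': array([-1.5,  0.3,  1.6,  0. ,  1.3, -0.2]), 'dq': array([-0.,  0., -0.,  0., -0.,  0.]), 'joint_torque': array([ -0. , -40.6, -29.3,  -0. ,   0. ,   0. ]), 'position': array([ 156.4, -656.6,  231.3]), 'tcp_rot': array([-0. ,  1. ,  0.1,  0. ]), 'wrist_force': array([-0. , -0.3,  0.1]), 'wrist_torque': array([0.1, 0. , 0. ]), 'finger_force': 0.0, 'gripper_width': 1.001910828161176}
```

View pics/scene0.png

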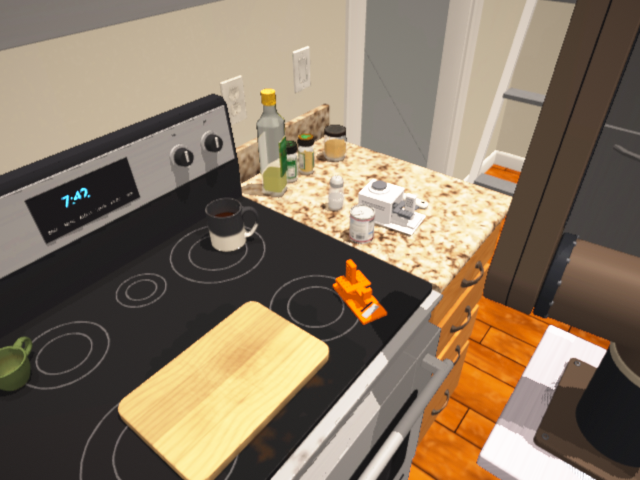

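View pics/side0.png

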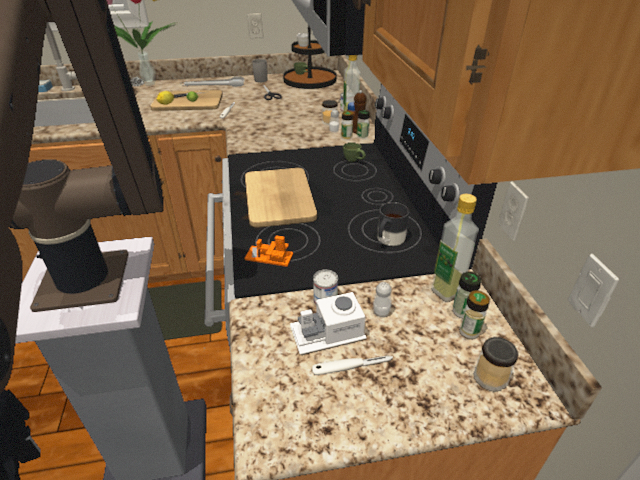

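Run:
```python
from h import *
np.set_printoptions(precision=1,suppress=True)
p=grab_frame("scene");q=grab_frame("side")
print("mouth",tri([ray(p,(394,219)),ray(q,(319,329))]))
print("fin",tri([ray(p,(410,207)),ray(q,(306,322))]))
print("kt",tri([ray(p,(408,210)),ray(q,(306,324))]))
print("ins",tri([ray(p,(398,214)),ray(q,(321,330))]))
for t in("board","slicer","peeler"):
    print(t,[ (np.round(b["box"]),b["score"]) for c in(p,q) for b in boxes_of(c,t)[:1]])
print(sense()["tcp_rot"],np.round(sense()["tcp_rot"],4).tolist())
```

```text
mouth (array([ 554.1, -267.8,    5.3]), [np.float64(0.9538282329960304), np.float64(0.953828232995801)])
fin (array([ 522.9, -280.1,   46.7]), [np.float64(0.05035476991372106), np.float64(0.050354769913787505)])
kt (array([ 524.4, -277.5,   38.3]), [np.float64(1.32496511160106), np.float64(1.324965111601119)])
ins (array([ 554.1, -280.6,   14.4]), [np.float64(1.5376775755880778), np.float64(1.5376775755880654)])
board [(array([119., 300., 331., 480.]), 0.94), (array([243., 168., 318., 228.]), 0.74)]
slicer [(array([359., 182., 426., 234.]), 0.59), (array([295., 294., 365., 351.]), 0.85)]
peeler [(array([415., 200., 429., 210.]), 0.59), (array([310., 356., 389., 376.]), 0.67)]
[-0.   1.   0.1 -0. ] [-0.0, 0.9932, 0.1166, -0.0]
```

The scene view shows the slicer with its white insert at about (395,212), the orange look-alike at (358,295) and the board at (228,385). In the side view the slicer is at (325,325) and the board at (280,197). Next I'll move above the fin and look from close range.

Call:
{"fn": "move_arm", "kwargs": {"motion": [[[0, 0, 0, 4.19, -2.77, 0.3, 100], [0, 0, 0, 4.19, -2.77, 0.3, 50], [0, 0, 0, 4.19, -2.77, 0.3, 40], [0, 0, 0, 4.19, -2.77, 0.3, 30], [0, 0, 0, 4.19, -2.77, 0.3, 30], [0, 0, 0, 4.19, -2.77, 0.3, 30], [0, 0, 0, 4.19, -2.77, 0.3, 30], [0, 0, -2, 4.19, -2.77, 0.3, 30], [0, 0, -3, 4.19, -2.77, 0.3, 30], [0, 0, -3, 4.19, -2.77, 0.3, 30], [0, 0, 0, 0, 0, 0, 30]]]}}

```text
time: 2.78
position: [496.6, -283.4, 201.1]
tcp_rot: [-0.0, 0.982, 0.188, 0.0]
wrist_force: [0.5, -0.6, 1.0]
gripper_width: 0.301
finger_force: 0.0
```

```bash
cat >> h.py <<'E'
def fray(p,uv):
    x=(uv[0]-p["cx"])/p["fx"];y=(uv[1]-p["cy"])/p["fy"];r=np.hypot(x,y)+1e-12
    T=np.array(p["world_from_camera"]);return T[:3,3],T[:3,:3]@np.array([x/r*np.sin(r),y/r*np.sin(r),np.cos(r)])
def fatz(p,uv,z):
    o,d=fray(p,uv);return o+d*(z-o[2])/d[2]
E
python3 - <<'E'
from h import *
np.set_printoptions(precision=1,suppress=True)
p=grab_frame("wrist");save(p,"w1.png")
print(p["fx"],np.array(p["world_from_camera"]))
for t,z in[("slicer",0),("mouth",6),("insert",6),("fin",46),("key_top",40)]:
    for q in spot_point(p,t)[:3]: print(t,np.round(q["position"]),round(q["score"],2),fatz(p,q["position"],z))
s=sense();print(s["position"],s["tcp_rot"],s["wrist_force"],s["gripper_width"])
E
```

```text
371.64829954431775 [[   0.4   -0.9   -0.3  568.7]
 [  -0.9   -0.4   -0.1 -254.6]
 [   0.     0.3   -1.   345.1]
 [   0.     0.     0.     1. ]]
slicer [338. 145.] 0.84 [ 554.9 -277.5    0. ]
insert [343. 145.] 0.94 [ 557.4 -281.3    6. ]
insert [ 62. 139.] 0.91 [468.1   3.7   6. ]
fin [331. 187.] 0.96 [ 522.8 -281.7   46. ]
key_top [330. 186.] 0.73 [ 522.8 -281.5   40. ]
key_top [ 58. 117.] 0.6 [496.8 -10.5  40. ]
key_top [340. 147.] 0.49 [ 555.5 -276.9   40. ]
[ 494.6 -287.2  201.5] [0.  1.  0.2 0. ] [-0.4  0.8  0.1] 0.2931946802776711
```

View pics/w1.png

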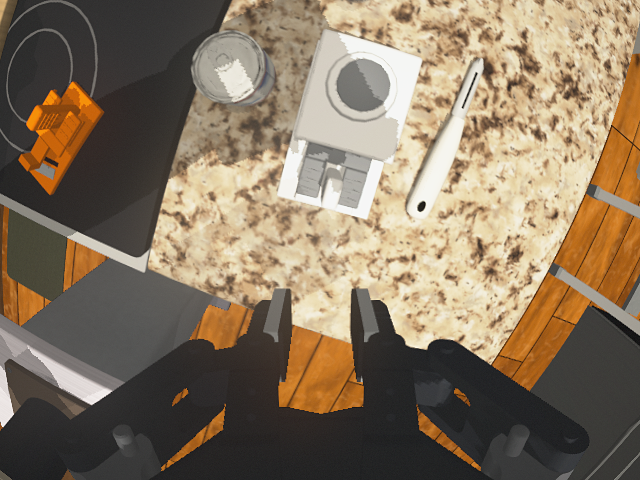

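The wrist view shows the slicer ahead of the gripper, with the fin at about (331,187). The base plate's front corners are at about (277,193) and (368,218). The top corners of the housing are at about (327,29), (421,59), (388,160) and (296,140).

Run:
```python
from h import *
np.set_printoptions(precision=1,suppress=True)
p=grab_frame("wrist")
g=cv2.cvtColor(p["pixels"],cv2.COLOR_RGB2BGR)
cv2.imwrite("pics/w1c.png",cv2.resize(g[15:240,250:450],(712,800))[:, :] if 0 else cv2.resize(g[20:220,265:435],(510,600),interpolation=cv2.INTER_CUBIC))
def yaw(a,b,z):
    d=fatz(p,b,z)-fatz(p,a,z);return np.degrees(np.arctan2(d[1],d[0])),np.hypot(*d[:2])
print("front",yaw((368,218),(277,193),6)) # +y dir
print("left top",yaw((296,140),(327,29),69),"right",yaw((388,160),(421,59),69),"back",yaw((421,59),(327,29),69))
print("tool",fatz(p,(277,193),6),fatz(p,(368,218),6))
s=sense();q=s["tcp_rot"];print(np.degrees(2*np.arctan2(q[2],q[1])))
```

```text
front (np.float64(95.61549384382334), np.float64(88.98554037136175))
left top (np.float64(6.1686740385275485), np.float64(87.00819794853427)) right (np.float64(4.247826385736469), np.float64(81.9419782799921)) back (np.float64(95.34975653572417), np.float64(72.85806950890043))
tool [ 491.3 -245.1    6. ] [ 500.  -333.6    6. ]
21.282136292687913
```

View pics/w1c.png

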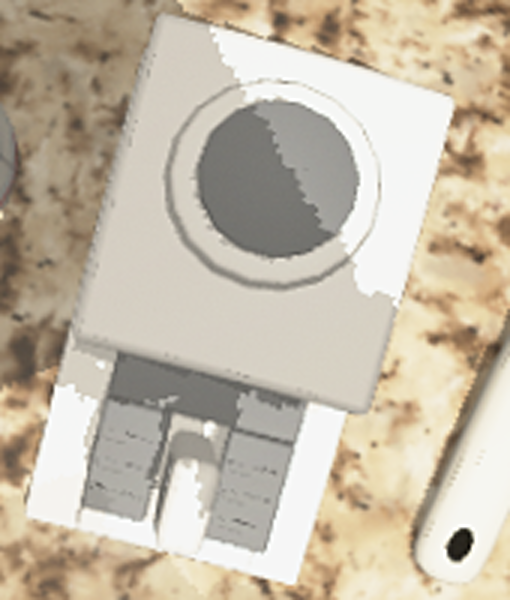

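Call:
{"fn": "move_arm", "kwargs": {"motion": [[[0, 0, 0, 1.4, 0.32, 2, 30], [0, 0, 0, 1.4, 0.32, 2, 30], [0, 0, 8, 0, 0, 2, 30], [0, 0, 7.9, 0, 0, 2, 25], [0, 0, 0, 0, 0, 0, 25], [0, 0, 0, 0, 0, 0, 25]]]}}

```text
time: 3.88
position: [523.8, -282.6, 122.2]
tcp_rot: [0.0, 0.999, 0.048, 0.0]
wrist_force: [0.4, -0.6, 0.2]
gripper_width: 0.252
finger_force: 0.0
```

Run:
```python
from h import *
np.set_printoptions(precision=1,suppress=True)
p=grab_frame("wrist");save(p,"w2.png")
for t,z in[("slicer",0),("mouth",6),("insert",6),("fin",46),("key_top",40)]:
    for q in spot_point(p,t)[:2]: print(t,np.round(q["position"]),round(q["score"],2),fatz(p,q["position"],z))
s=sense();q=s["tcp_rot"];print(s["position"],np.degrees(2*np.arctan2(q[2],q[1])),s["wrist_force"],s["gripper_width"])
p=grab_frame("wrist")
g=cv2.cvtColor(p["pixels"],cv2.COLOR_RGB2BGR)
cv2.imwrite("pics/w2c.png",cv2.resize(g[80:380,200:460],(780,600) if 0 else (520,600),interpolation=cv2.INTER_CUBIC))
```

```text
slicer [320. 184.] 0.91 [ 556.9 -279.4    0. ]
insert [ 20. 256.] 0.98 [470.3   5.2   6. ]
fin [319. 247.] 0.81 [ 524.3 -281.7   46. ]
key_top [320. 246.] 0.67 [ 522.9 -282.4   40. ]
key_top [  5. 240.] 0.57 [500.  -13.4  40. ]
[ 523.9 -282.1  122.1] 5.520503650336369 [ 0.5 -0.2 -0.3] 0.24232649784757093
```

View pics/w2c.png

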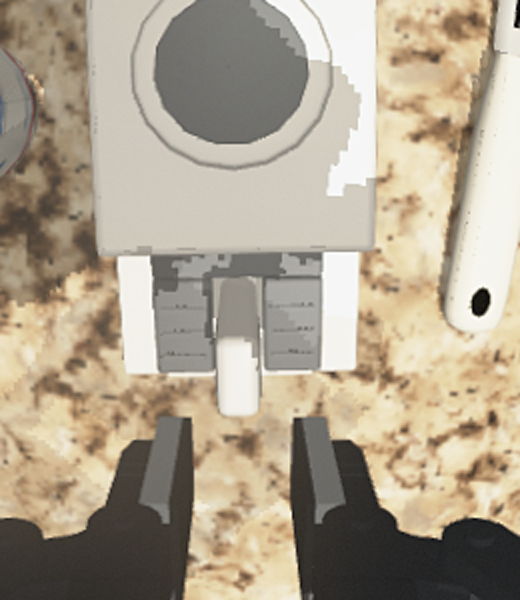

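Run:
```python
from h import *
np.set_printoptions(precision=1,suppress=True)
p=grab_frame("wrist")
def pr(n,a,b,z):
    A,B=fatz(p,a,z),fatz(p,b,z);d=A-B;y=np.degrees(np.arctan2(d[1],d[0]))-90;print(n,A,B,(A+B)/2,y,np.hypot(*d[:2]));return (A+B)/2
pr("base",(263.5,267),(377.5,265.5),6)
pr("house",(250,205),(387,203.5),69)
pr("fintop",(309,286.5),(328.5,286.5),79)
pr("wings",(279.5,264.5),(360.5,264.5),40)
pr("tips",(294.5,289),(347,289),122)
```

```text
base [ 490.5 -241.7    6. ] [ 500.1 -327.9    6. ] [ 495.3 -284.8    6. ] 6.383810334661916 86.71958787260238
house [ 553.1 -240.2   69. ] [ 561.2 -314.9   69. ] [ 557.2 -277.6   69. ] 6.204375032958936 75.13848216117174
fintop [ 512.4 -276.7   79. ] [ 513.5 -287.4   79. ] [ 512.9 -282.    79. ] 5.591718480991602 10.818671382969036
wings [ 507.8 -256.5   40. ] [ 513.  -309.5   40. ] [ 510.4 -283.    40. ] 5.573186178307168 53.24060724170269
tips [ 531. -270.  122.] [ 533.1 -292.4  122. ] [ 532.  -281.2  122. ] 5.560362486255542 22.525903010941665
```

Call:
{"fn": "move_arm", "kwargs": {"motion": [[[0, 0, -0.5, 0.03, -0.06, 1.5, 25], [0, 0, 0, 0, 0, 2, 25], [0, 0, 0, 0, 0, 2, 22], [0, 0, 0, 0, 0, 1, 20], [0, 0, 0, 0, 0, 0.6, 20], [0, 0, 0, 0, 0, 0, 20]]]}}

```text
time: 5.03
position: [523.8, -281.2, 50.0]
tcp_rot: [-0.0, 0.999, 0.052, -0.0]
wrist_force: [0.6, 1.3, -1.0]
gripper_width: 0.202
finger_force: 0.0
```

Run:
```python
from h import *
p=grab_frame("wrist")
g=cv2.cvtColor(p["pixels"],cv2.COLOR_RGB2BGR)
cv2.imwrite("pics/w3c.png",cv2.resize(g[180:400,200:440],(654,600),interpolation=cv2.INTER_CUBIC))
print(sense())
```

```text
{'time': 5.075, 'joint_pos': array([-6.63138991e-01,  3.23507791e-01,  1.89173516e+00,  4.71348301e-05,
        9.25679622e-01,  8.03018733e-01]), 'dq': array([-8.47338061e-04, -1.05520729e-02, -7.04641493e-03,  7.60529499e-05,
       -1.83572641e-03,  1.22333229e-03]), 'joint_torque': array([-3.82180689e-03, -3.62429273e+01, -2.36657310e+01, -3.63710915e-04,
        7.44438468e-03, -6.74216054e-06]), 'position': array([ 524.15598133, -281.3956035 ,   50.61873906]), 'tcp_rot': array([2.05556002e-04, 9.98632342e-01, 5.22812874e-02, 2.65240374e-04]), 'wrist_force': array([ 0.03256426, -0.2995563 , -0.23836949]), 'wrist_torque': array([ 0.00448308, -0.04476208, -0.04294419]), 'finger_force': 0.0, 'gripper_width': 0.19991906506457047}
```

View pics/w3c.png

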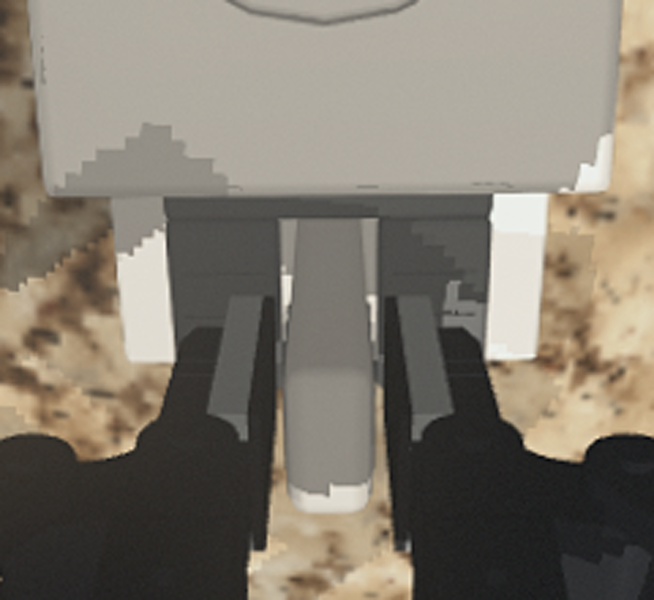

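Call:
{"fn": "move_arm", "kwargs": {"motion": [[[0, 0, 0, 0, 0, 0.6, 20], [0, 0, 0, 0, 0, 0.4, 20], [0, 0, 0, 0, 0, 0.2, 20], [0, 0, 0, 0, 0, 0.2, 20], [0, 0, 0, 0, 0, 0, 20]]]}}

```text
time: 5.7
position: [524.0, -281.3, 36.6]
tcp_rot: [0.0, 0.999, 0.052, 0.0]
wrist_force: [-0.4, -0.2, 3.3]
gripper_width: 0.199
finger_force: 1.4
```

Call:
{"fn": "move_arm", "kwargs": {"motion": [[[0, 0, 0, 0, 0, 0.05, 20], [0, 0, 0, 0, 0, 0.05, 20], [0, 0, 0, 0, 0, 0, 20]]]}}

```text
time: 6.08
position: [524.0, -281.2, 35.5]
tcp_rot: [0.0, 0.999, 0.052, 0.0]
wrist_force: [-1.0, 0.0, 3.1]
gripper_width: 0.194
finger_force: 1.6
```

Call:
{"fn": "move_arm", "kwargs": {"motion": [[[0, 0, 0, 0, 0, 0.05, 20], [0, 0, 0, 0, 0, 0, 20]]]}}

```text
time: 6.32
position: [523.9, -281.3, 34.9]
tcp_rot: [0.0, 0.999, 0.052, 0.0]
wrist_force: [-0.4, 0.2, 3.3]
gripper_width: 0.201
finger_force: 1.7
```

Call:
{"fn": "move_arm", "kwargs": {"motion": [[[0, 0, 0, 0, 0, 0.05, 20], [0, 0, 0, 0, 0, 0, 20]]]}}

```text
time: 6.58
position: [523.9, -281.3, 34.4]
tcp_rot: [0.0, 0.999, 0.052, 0.0]
wrist_force: [0.1, -1.0, 2.9]
gripper_width: 0.199
finger_force: 1.7
```

Call:
{"fn": "move_arm", "kwargs": {"motion": [[[0, 0, 0, 0, 0, 0.05, 20], [0, 0, 0, 0, 0, 0, 20]]]}}

```text
time: 6.82
position: [524.0, -281.3, 33.9]
tcp_rot: [0.0, 0.999, 0.052, 0.0]
wrist_force: [-0.9, -0.0, 3.9]
gripper_width: 0.196
finger_force: 1.8
```

Call:
{"fn": "move_arm", "kwargs": {"motion": [[[0, 0, 0, 0, 0, 0.05, 20], [0, 0, 0, 0, 0, 0, 20]]]}}

```text
time: 7.08
position: [523.9, -281.3, 33.4]
tcp_rot: [0.0, 0.999, 0.052, 0.0]
wrist_force: [-1.6, -0.1, 2.9]
gripper_width: 0.199
finger_force: 1.9
```

Call:
{"fn": "move_arm", "kwargs": {"motion": [[[0, 0, 0, 0, 0, 0.05, 20], [0, 0, 0, 0, 0, 0, 20]]]}}

```text
time: 7.32
position: [523.9, -281.2, 32.9]
tcp_rot: [0.0, 0.999, 0.052, 0.0]
wrist_force: [-0.5, -0.2, 5.0]
gripper_width: 0.201
finger_force: 2.0
```

Call:
{"fn": "move_arm", "kwargs": {"motion": [[[0, 0, 0, 0, 0, 0.05, 20], [0, 0, 0, 0, 0, 0, 20]]]}}

```text
time: 7.58
position: [523.9, -281.2, 32.4]
tcp_rot: [0.0, 0.999, 0.052, 0.0]
wrist_force: [-1.2, 1.1, 4.1]
gripper_width: 0.199
finger_force: 2.0
```

Call:
{"fn": "move_arm", "kwargs": {"motion": [[[0, 0, 0, 0, 0, 0.05, 20], [0, 0, 0, 0, 0, 0, 20]]]}}

```text
time: 7.82
position: [523.9, -281.3, 31.9]
tcp_rot: [0.0, 0.999, 0.052, 0.0]
wrist_force: [-0.0, -0.5, 4.0]
gripper_width: 0.2
finger_force: 2.1
```

Call:
{"fn": "move_arm", "kwargs": {"motion": [[[0, 0, 0, 0, 0, 0.05, 20], [0, 0, 0, 0, 0, 0, 20]]]}}

```text
time: 8.07
position: [523.9, -281.2, 31.4]
tcp_rot: [0.0, 0.999, 0.052, 0.0]
wrist_force: [0.0, -0.1, 4.0]
gripper_width: 0.193
finger_force: 2.2
```

Call:
{"fn": "move_arm", "kwargs": {"motion": [[[0, 0, 0, 0, 0, 0.05, 20], [0, 0, 0, 0, 0, 0, 20]]]}}

```text
time: 8.32
position: [523.9, -281.2, 30.9]
tcp_rot: [0.0, 0.999, 0.052, 0.0]
wrist_force: [-0.9, -0.1, 4.2]
gripper_width: 0.201
finger_force: 2.3
```

Call:
{"fn": "move_arm", "kwargs": {"motion": [[[0, 0, 0, 0, 0, 0.05, 20], [0, 0, 0, 0, 0, 0, 20]]]}}

```text
time: 8.57
position: [523.9, -281.3, 30.4]
tcp_rot: [0.0, 0.999, 0.052, 0.0]
wrist_force: [-0.1, -0.0, 5.0]
gripper_width: 0.202
finger_force: 2.3
```

Call:
{"fn": "move_arm", "kwargs": {"motion": [[[0, 0, 0, 0, 0, 0.05, 20], [0, 0, 0, 0, 0, 0, 20]]]}}

```text
time: 8.82
position: [523.9, -281.2, 29.9]
tcp_rot: [0.0, 0.999, 0.052, 0.0]
wrist_force: [-0.5, -0.2, 4.9]
gripper_width: 0.199
finger_force: 2.4
```

Call:
{"fn": "move_arm", "kwargs": {"motion": [[[0, 0, 0, 0, 0, 0.05, 20], [0, 0, 0, 0, 0, 0, 20]]]}}

```text
time: 9.07
position: [523.9, -281.3, 29.7]
tcp_rot: [0.0, 0.999, 0.052, -0.0]
wrist_force: [-1.2, 0.4, 6.5]
gripper_width: 0.201
finger_force: 3.4
```

Call:
{"fn": "move_arm", "kwargs": {"motion": [[[0, 0, 0, 0, 0, 0.05, 20], [0, 0, 0, 0, 0, 0, 20]]]}}

```text
time: 9.32
position: [523.9, -281.3, 29.7]
tcp_rot: [-0.0, 0.999, 0.052, -0.0]
wrist_force: [-1.9, -0.6, 8.6]
gripper_width: 0.203
finger_force: 4.5
```

Call:
{"fn": "move_arm", "kwargs": {"motion": [[[0, 0, 0, 0, 0, 0, 18], [0, 0, 0, 0, 0, 0, 16], [0, 0, 0, 0, 0, 0, 15], [0, 0, 0, 0, 0, 0, 15]]], "force": 40}}

```text
time: 9.82
position: [524.2, -281.3, 29.8]
tcp_rot: [0.0, 0.999, 0.052, 0.0]
wrist_force: [-1.4, -0.2, 9.7]
gripper_width: 0.152
finger_force: 4.7
```

Call:
{"fn": "move_arm", "kwargs": {"motion": [[[0, 0, 0, 0, 0, 0, 12], [0, 0, 0, 0, 0, 0, 10], [0, 0, 0, 0, 0, 0, 8], [0, 0, 0, 0, 0, 0, 8]]], "force": 50}}

```text
time: 10.32
position: [524.3, -281.1, 29.9]
tcp_rot: [-0.0, 0.999, 0.052, 0.0]
wrist_force: [-1.5, 1.0, 8.6]
gripper_width: 0.131
finger_force: 52.4
```

Call:
{"fn": "move_arm", "kwargs": {"motion": [[[0, 0, 0, -0.1, 0, 0, 8], [0, 0, 0, -0.2, 0, 0, 8], [0, 0, 0, -0.2, 0, 0, 8], [0, 0, 0, 0, 0, 0, 8]]]}}

```text
time: 10.82
position: [520.5, -281.9, 29.9]
tcp_rot: [0.001, 0.999, 0.052, 0.002]
wrist_force: [3.5, 0.4, 6.5]
gripper_width: 0.132
finger_force: 51.5
```

Call:
{"fn": "move_arm", "kwargs": {"motion": [[[0, 0, 0, -0.2, 0, 0, 8], [0, 0, 0, -0.2, 0, 0, 8], [0, 0, 0, -0.2, 0, 0, 8], [0, 0, 0, 0, 0, 0, 8]]]}}

```text
time: 11.32
position: [514.6, -282.7, 29.9]
tcp_rot: [0.001, 0.999, 0.052, 0.002]
wrist_force: [3.6, -0.4, 6.3]
gripper_width: 0.134
finger_force: 51.5
```

Call:
{"fn": "move_arm", "kwargs": {"motion": [[[0, 0, 0, -0.4, 0, 0, 8], [0, 0, 0, -0.5, 0, 0, 8], [0, 0, 0, -0.5, 0, 0, 8], [0, 0, 0, -0.5, 0, 0, 8], [0, 0, 0, -0.5, 0, 0, 8], [0, 0, 0, -0.5, 0, 0, 8], [0, 0, 0, 0, 0, 0, 8]]]}}

```text
time: 12.2
position: [485.3, -285.8, 29.8]
tcp_rot: [0.001, 0.999, 0.052, 0.002]
wrist_force: [3.0, 0.3, 5.7]
gripper_width: 0.13
finger_force: 51.8
```

Call:
{"fn": "move_arm", "kwargs": {"motion": [[[0, 0, 0, -0.6, 0, 0, 8], [0, 0, 0, -0.8, 0, 0, 8], [0, 0, 0, -0.8, 0, 0, 8], [0, 0, 0, -0.8, 0, 0, 8], [0, 0, 0, -0.6, 0, 0, 8], [0, 0, 0, 0, 0, 0, 8]]]}}

```text
time: 12.95
position: [448.8, -289.5, 29.5]
tcp_rot: [0.0, 0.999, 0.052, 0.001]
wrist_force: [0.6, 0.2, 6.7]
gripper_width: 0.132
finger_force: 52.0
```

Run:
```python
from h import *
p=grab_frame("wrist");save(p,"w4.png")
np.set_printoptions(precision=1,suppress=True)
s=grab_frame("scene");q=grab_frame("side")
g=cv2.cvtColor(s["pixels"],cv2.COLOR_RGB2BGR)
a=spot_point(s,"board");b=spot_point(q,"board");print([x["position"] for x in a+b])
print(tri([ray(s,a[0]["position"]),ray(q,b[0]["position"])]),atz(s,a[0]["position"],0),atz(q,b[0]["position"],0))
# board corners (top z=22) by colour segmentation
for n,c in(("scene",s),("side",q)):
    h=cv2.cvtColor(c["pixels"],cv2.COLOR_RGB2HSV);m=cv2.inRange(h,(12,60,120),(28,200,255))
    bx=[int(v) for v in boxes_of(c,"board")[0]["box"]];k=np.zeros_like(m);k[max(bx[1]-4,0):bx[3]+4,max(0,bx[0]-4):bx[2]+4]=255;m&=k
    m=cv2.morphologyEx(m,cv2.MORPH_OPEN,np.ones((5,5)))
    C=max(cv2.findContours(m,0,2)[0],key=cv2.contourArea)
    W=np.array([atz(c,u[0],22)[:2] for u in C],np.float32)
    print(n,cv2.minAreaRect(W),len(C))
```

```text
[[233.0, 383.0], [333.7, 210.9], [277.3, 197.4]]
(array([520.2, 294.9,   3.9]), [np.float64(0.23086421156463852), np.float64(0.23086421156468723)]) [522.9 293.2   0. ] [520.4 300.9   0. ]
scene ((521.4576416015625, 297.74102783203125), (303.38153076171875, 208.62112426757812), 89.91993713378906) 165
side ((538.8285522460938, 286.7646484375), (320.5951232910156, 172.41200256347656), 89.91549682617188) 55
```

View pics/w4.png

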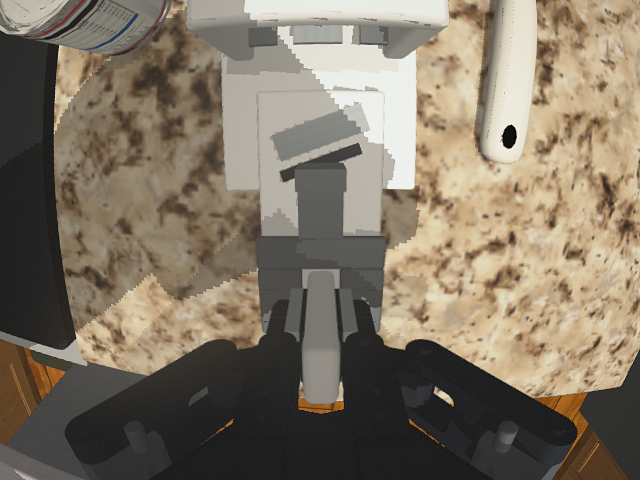

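The wrist view shows the insert fully drawn out of the mouth. The fin is pinched at about (320,330) and the key is held down. Next I'll lift it and carry it to the board.

Call:
{"fn": "move_arm", "kwargs": {"motion": [[[0, 0, 0, 0, 0, -0.3, 8], [0, 0, 0, 0, 0, -1, 8], [0, 0, 0, 0, 0, -2.5, 8], [0, 0, 0, 0, 0, -3, 8], [0, 0, 0, 0, 0, -3, 8], [0, 0, 0, 0, 0, -3, 8], [0, 0, 0, 0, 0, -2, 8], [0, 0, 0, 0, 0, 0, 8]]]}}

```text
time: 14.3
position: [448.5, -289.4, 178.1]
tcp_rot: [0.001, 0.999, 0.052, 0.001]
wrist_force: [-0.6, -0.6, -1.4]
gripper_width: 0.136
finger_force: 51.6
```

Call:
{"fn": "move_arm", "kwargs": {"motion": [[[0, 0, 0, 0.42, -2.4, 0, 8], [0, 0, 0, 0.84, -4.79, 0, 8], [0, 0, 0, 0.84, -4.79, 0, 8], [0, 0, 0, 0.84, -4.79, 0, 8], [0, 0, 0, 0.84, -4.79, 0, 8], [0, 0, 0, 0.84, -4.79, 0, 8], [0, 0, 0, 0.84, -4.79, 0, 8], [0, 0, 0, 0.84, -4.79, 0, 8], [0, 0, 0, 0.84, -4.79, 0, 8], [0, 0, 0, 0.84, -4.79, 0, 8], [0, 0, 0, 0.84, -4.79, 0, 8], [0, 0, 0, 0.84, -4.79, 0, 8], [0, 0, 0, 0.42, -2.4, 0, 8], [0, 0, 0, 0, 0, 0, 8], [0, 0, 0, 0, 0, 0, 8]]]}}

```text
time: 16.18
position: [487.0, 292.7, 175.3]
tcp_rot: [0.001, 0.999, 0.053, -0.002]
wrist_force: [0.7, 0.1, -2.2]
gripper_width: 0.136
finger_force: 51.8
```

Run:
```python
from h import *
np.set_printoptions(precision=1,suppress=True)
p=grab_frame("wrist");save(p,"w5.png")
for q in spot_point(p,"board")[:2]: print(q["position"],q["score"],fatz(p,q["position"],0))
h=cv2.cvtColor(p["pixels"],cv2.COLOR_RGB2HSV)
s=sense();print(s["position"],s["tcp_rot"],s["wrist_force"],s["wrist_torque"],s["gripper_width"])
```

```text
[487.8 292.3 176.1] [ 0.   1.   0.1 -0. ] [-0.4  0.6 -2.6] [ 0.   0.1 -0.1] 0.13301665395083093
```

View pics/w5.png

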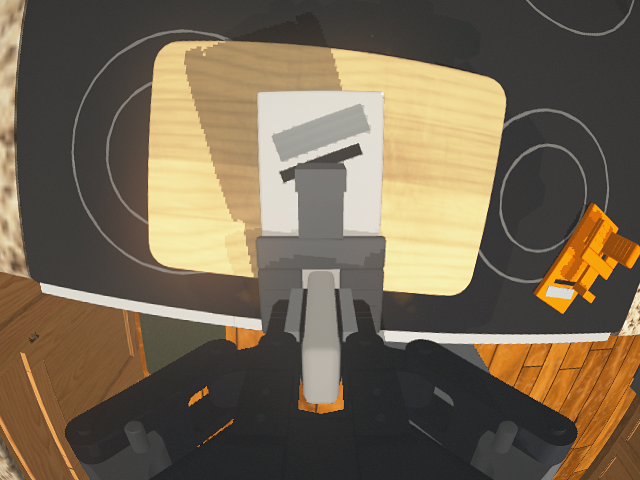

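The wrist view shows the insert held over the board. The board's left edge is at about column 149 and its right edge runs about (503,130) to (478,240). Its far edge runs (200,42) to (400,62) and its near edge (180,267) to (420,292).

Run:
```python
from h import *
np.set_printoptions(precision=1,suppress=True)
p=grab_frame("wrist")
h=cv2.cvtColor(p["pixels"],cv2.COLOR_RGB2HSV);m=cv2.inRange(h,(12,50,60),(30,255,255));m[300:]=0;m[:,:140]=0;m[:,512:]=0
m=cv2.morphologyEx(m,cv2.MORPH_OPEN,np.ones((7,7)))
C=max(cv2.findContours(m,0,2)[0],key=cv2.contourArea)
W=np.array([fatz(p,u[0],22)[:2] for u in C],np.float32)
print(cv2.minAreaRect(W),cv2.boundingRect(C))
for n,l in dict(left=[(152,100),(148,200)],right=[(503,130),(478,240)],far=[(200,42),(300,50),(400,63)],near=[(180,268),(240,274),(420,292)]).items(): print(n,[fatz(p,u,22)[:2] for u in l])
```

```text
((515.9663696289062, 299.68927001953125), (223.1455841064453, 309.6018371582031), 1.0485152006149292) (140, 42, 365, 258)
left [array([575.4, 443.8]), array([488.2, 445. ])]
right [array([582.3, 144.7]), array([482. , 149.2])]
far [array([624.9, 404.9]), array([621.4, 322.4]), array([621. , 242.7])]
near [array([427.1, 414.6]), array([428.3, 357.7]), array([427. , 194.3])]
```

Call:
{"fn": "move_arm", "kwargs": {"motion": [[[0, 0, 0, 0.16, 0, 1, 8], [0, 0, 0, 0.16, 0, 2.5, 8], [0, 0, 0, 0, 0, 3, 8], [0, 0, 0, 0, 0, 3, 8], [0, 0, 0, 0, 0, 1.5, 8], [0, 0, 0, 0, 0, 1, 8], [0, 0, 0, 0, 0, 0.5, 8], [0, 0, 0, 0, 0, 0, 8], [0, 0, 0, 0, 0, 0, 8]]]}}

```text
time: 17.45
position: [492.3, 293.8, 52.8]
tcp_rot: [-0.0, 0.999, 0.052, 0.001]
wrist_force: [0.1, -0.0, -1.9]
gripper_width: 0.134
finger_force: 51.8
```

Call:
{"fn": "move_arm", "kwargs": {"motion": [[[0, 0, 0, 0, 0, 0.2, 8], [0, 0, 0, 0, 0, 0.2, 8], [0, 0, 0, 0, 0, 0.1, 8], [0, 0, 0, 0, 0, 0, 8]]]}}

```text
time: 17.95
position: [491.5, 293.5, 46.6]
tcp_rot: [0.0, 0.999, 0.052, -0.0]
wrist_force: [-0.1, -1.0, -2.7]
gripper_width: 0.132
finger_force: 51.8
```

Call:
{"fn": "move_arm", "kwargs": {"motion": [[[0, 0, 0, 0, 0, 0.07, 8], [0, 0, 0, 0, 0, 0.07, 8], [0, 0, 0, 0, 0, 0, 8]]]}}

```text
time: 18.32
position: [491.7, 293.5, 45.6]
tcp_rot: [-0.0, 0.999, 0.052, 0.0]
wrist_force: [-0.8, -0.5, -2.4]
gripper_width: 0.135
finger_force: 51.9
```

Call:
{"fn": "move_arm", "kwargs": {"motion": [[[0, 0, 0, 0, 0, 0.05, 8], [0, 0, 0, 0, 0, 0.05, 8], [0, 0, 0, 0, 0, 0, 8]]]}}

```text
time: 18.7
position: [491.8, 293.6, 45.5]
tcp_rot: [0.0, 0.999, 0.052, -0.0]
wrist_force: [-3.6, -2.0, 5.1]
gripper_width: 0.132
finger_force: 52.6
```

Call:
{"fn": "move_arm", "kwargs": {"motion": [[[0, 0, 0, 0, 0, 0, 14], [0, 0, 0, 0, 0, 0, 17], [0, 0, 0, 0, 0, 0, 20], [0, 0, 0, 0, 0, 0, 22], [0, 0, 0, 0, 0, 0, 22], [0, 0, 0, 0, 0, -0.2, 22], [0, 0, 0, 0, 0, -0.3, 22], [0, 0, 0, 0, 0, -0.4, 22], [0, 0, 0, 0, 0, -0.4, 22], [0, 0, 0, 0, 0, -0.5, 22], [0, 0, 0, 0, 0, -1, 22], [0, 0, 0, 0, 0, -2, 22], [0, 0, 0, 0, 0, -3, 22], [0, 0, 0, 0, 0, -4, 22], [0, 0, 0, 0, 0, -4, 22], [0, 0, 0, 0, 0, 0, 22]]], "force": 20}}

```text
time: 20.7
position: [494.1, 294.5, 208.7]
tcp_rot: [-0.002, 0.999, 0.052, 0.005]
wrist_force: [-0.1, 0.2, 0.1]
gripper_width: 0.22
finger_force: 0.0
```

Run:
```python
from h import *
np.set_printoptions(precision=1,suppress=True)
p=grab_frame("wrist");s=grab_frame("scene")
a=cv2.resize(p["pixels"],(480,360));b=cv2.resize(s["pixels"][200:480,80:400],(320,280));b=cv2.copyMakeBorder(b,0,80,0,0,0)
cv2.imwrite("pics/end.png",cv2.cvtColor(np.hstack([a,b]),cv2.COLOR_RGB2BGR))
for t,z in(("insert",22),("fin",62),("board",0),("key_top",56)):
    for q in spot_point(p,t)[:2]: print(t,q["position"],q["score"],fatz(p,q["position"],z))
x=sense();print(x["position"],x["wrist_force"],x["time"])
```

```text
insert [322.7, 179.3] 0.81 [522.3 296.   22. ]
insert [561.6, 255.9] 0.57 [474.8  23.8  22. ]
fin [596.6, 243.3] 0.71 [503.7  13.   62. ]
fin [320.6, 225.4] 0.68 [490.3 294.4  62. ]
key_top [590.2, 241.7] 0.66 [503.   17.4  56. ]
key_top [320.9, 226.6] 0.62 [487.6 293.9  56. ]
[490.7 293.1 200.8] [-0.6  0.8  0.4] 21.0
```

View pics/end.png

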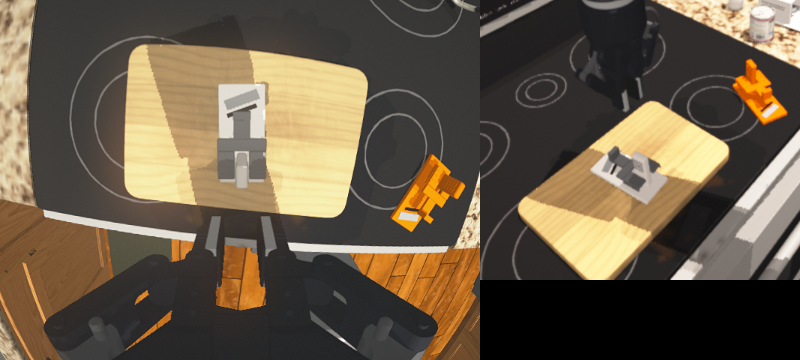

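The insert lies flat in the middle of the board, at about (242,135) in the left view. The gripper is clear of it.

```bash
python3 -c "
from rig import finish_job;print(finish_job())"
```

```text
the job is handed in; nothing more can be done
None
```

The job is handed in: I drew the insert out with its key held down at the stop, at about 10 N by the wrist reading, and it now lies flat in the middle of the board, released, at about 21 s on the robot's clock.

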